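Unhook the pail past its sprung keepers

TASK

The small steel pail hangs by its handle on the twin hook stand. Draw it gently forward so that the handle itself presses both sprung keepers right open, then lift the handle out over the keepers, bring the pail forward clear of the hooks and stand it upright in the middle of the round cork trivet, without forcing the hooks, banging the pail down or disturbing the jars and the tin.

Things in the scene. Friction and masses are not known exactly. Their poses are not given: they have to be found in the camera images.
- pail_grip (a point): Centre of the pail's handle, where to grasp it: a level bar along the point's y axis, with a round wooden sleeve 18 mm thick and 46 mm long in the middle; beyond it bare square steel, 12 x 12 mm, out to 50 mm, then legs (58 mm from the centre) down to the pail. z is up. The bare bar lies across two hooks, 35 mm to either side of the centre.
- pail: Small open steel pail, 112 mm across, 70 mm high, 0.25 to 0.5 kg; its handle is rigid with it, the bar's centre 160 mm above the underside and 90 mm above the rim. Origin: centre of the underside; z up, y along the handle.
- hook_stand: Steel stand fixed to the table: base plate 180 x 150 x 8 mm, posts at the back (112 mm along +x), two hooks 35 mm to either side of its middle plane, open along its -x axis (towards the robot). Origin: on the table under the usual place of the mouths; z up. Between the hooks 60 mm are free for the fingers, with nothing in front of them or within 50 mm behind the handle.
- hook_mouths (a point): Point of the stand midway between the hooks' usual nose tips, level with the top of the hook bars, 180 mm above the table; x, z as the stand's. The handle slides level on the 10 mm bars along x. Over it each hook has a steel nose (top 28 mm over the bars), its tip bent down to 4 mm above the handle: the handle must come forward of it before it can rise.
- keeper_usual (a point): Point of the stand 10 mm forward of hook_mouths: usual place of the two sprung keepers, 6 mm rods hinged under the hook bars, 33 mm high, 7 mm in front of the noses. Pushed forward by the handle they swing out some 7 mm (3 to 6 N for both) to a firm stop; there the handle clears the nose by about 2 mm. Hold it there while it rises 45 to 58 mm; they spring shut beneath it; go 100 mm forward before rising more (the rim would catch).
- clamp (a point): Point of the stand at the block that clamps the hook bars. Hooks, noses and keepers together are clamped up to 20 mm either way along x from their usual place; the stop is therefore met anywhere from 13 to 62 mm forward of where the handle hangs. This is not reported: feel for it. The hooks bear at most 15 N from the pail.
- trivet_top (a point): Centre of the upper face of a round cork trivet, 136 mm across and 10 mm thick, fixed flat on the table in front of the microwave; z is up. Between stand and trivet the upright handle of the microwave door stands out to x = 0.50 m (y about 0.08 m, up to 0.31 m high): carry the pail round in front of it.
- jar_a: Bystander: spice jar, 45 mm across, 106 mm high, between the stand and the trivet near the table's front edge. Origin under its centre.
- jar_b: Bystander: spice jar, 45 mm across, 106 mm high, behind the stand, right of the microwave. Origin under its centre.
- tin: Bystander: food tin, 75 mm across, 58 mm high, left of the trivet. Origin under its centre.
Not all that is in view belongs to the job. There is more than one size of the part that bears trivet_top; the job needs the larger.

How it is judged:
By the outcome, as a careful person would: the job done as asked, in the order asked, and still so for the second after the job is handed in, with the robot touching nothing.
It also fails if it takes over 64 s, if anything falls off the work surface, if the arm or the gripper's body presses on something with over 40 N, if the wrist force passes 120 N, or if a joint passes its speed limit or range.

ROBOT

A 7-joint arm with a two-finger parallel gripper is mounted at the origin on a cart in front of the work surface, level with it; the furniture and walls round the work are solid. World frame = base frame: x ahead of the robot, y to its left, z up, the work surface at z = 0. Lengths are in m, angles in rad, forces in N, time in s.
With the tool pointing down it reaches from about 0.425 to 0.875 m from the base axis. Payload 9.9 kg.
Tool frame: the origin (TCP) lies on the centre line of the jaws, within the pads' length; the fingertips stand 19 mm ahead of it and the grasp point (between the pads) is the TCP; z points along the fingers, x is the direction in which the jaws open and shut, and the axes are right-handed (so a half turn about z gives the same grasp; the last joint's range is limited). The gripper opens to 85 mm and grips with 20 to 120 N. Pads are 22 mm wide; open, the fingers measure 114 mm over their backs; the gripper's body (76 mm by 85 mm) begins 54 mm behind the grasp point. The pads swing forward as they close: fully open they stand 13 mm farther back than shut.
Start: joints at [1.081, 0.576, 0.025, 1.437, -0.015, 1.129, -0.057], TCP at [0.266, -0.62, 0.25] pointing down, gripper open.
Joint ranges: [-2.76, 2.76], [-0.34, 2.15], [-1.52, 1.57], [0.19, 2.46], [-1.09, 4.23], [0.17, 1.99], [-2.82, 2.82]. Speed limits (rad/s): [2.22, 2.22, 3.01, 3.01, 3.14, 3.14, 3.14].

INTERFACE

Orientations are given as a rotation vector (axis times angle).
In Python, from rig import robot gives the robot as it stands.
- The arm moves only by the tool carry_out, never from a script. Its argument "moves" is a list of rows, each a list of 3 entries, a list of its own where there are three numbers: the closure in counts, from 0 (fully open) to 255 (shut), then the shift along the world's x, y, z in m, then the turn about the world's z in degrees. In form: [[fingers, [x, y, z], spin], ...]. A call has 1 to 10 rows; each row is the pose to reach, as a shift and turn from the pose measured when the call began; what a row does not reach only later rows make up. A row lasts 1/8 s, in which the tool goes at most 62.5 mm and 10.7 degrees, less where a joint would pass 70% of its speed; a pose out of reach is approached as far as the arm can. A call with a gripper value outside its range is refused whole. The fingers move at their own pace and stop on an object; "grip_force" is the grip in N (left out, the last holds). Time passes only in rows, so rows that repeat a pose let the fingers close. It gives the time, the measured TCP pose, the force and the opening at its end, in the units of the state.
- robot.get_state(): the state, without advancing time (a new reading comes with each control period).
- robot.capture(name): name is "side" or "top" or "wrist"; returns the picture (420x560x3 uint8, blue, green, red); there is no depth.
- robot.get_calibration(name): a dict with "fx", "fy", "cx", "cy" (pixels), "distortion" ([k1, k2, p1, p2, k3] as OpenCV has them; the pictures are not rectified), "world_from_camera" (4x4, takes a point from camera to world coordinates); the wrist camera has in their place "hand_eye" (4x4, takes a point from camera to tool coordinates, whose origin is the TCP and whose axes are the tool frame's). Camera axes: x right, y up, looking along -z (the intrinsics and any distortion apply to the point x, -y, -z); pixel columns grow to the right and rows downward; lengths in m; the calibration is good to about 2 mm. A picture is of the moment at which its call begins: read the wrist's pose just before it. get_calibration takes no time and is no camera call.
- robot.hand_in(): hands the job in, once; it reports no verdict.
The state is a dict: "time_s": time; "qpos": joint angles; "qd": joint speeds; "joint_efforts": joint torques, N m; "ee_pos": TCP position; "tcp_rot": TCP orientation; "ft_force": force on the tool from outside, world axes, zero at the start; "ft_torque": the same for the moment, N m; "width": finger opening in m.
Only numpy, scipy, OpenCV 4.12 (cv2) and the standard library are available. Lean on these libraries where they do the work, as an engineer would, in place of code of your own. Each camera call takes 0.05 s, during which the arm holds its last target. There are 200 camera calls.

## Working session

There is one attempt and no reset: what is moved stays moved. The work goes in short steps, Python scripts to look and compute and a tool call to move; the robot and the scene stay as the last step left them, time stands still between calls to the robot, and variables do not carry over. Pictures are saved under pics/ and viewed, about 8 in all and at most 12, crops included, and the job is handed in when it is done.

Besides the shell and the picture viewer there is one more tool, called by a JSON object that holds its "fn" and its "kwargs", one argument or row to a line. carry_out: Moves the arm, as the interface text tells. Its arguments: {"type":"object","properties":{"moves":{"type":"array"},"grip_force":{"type":"number"}},"required":["moves"]}

```bash
mkdir -p pics; python3 - <<'E'
from rig import robot
import cv2,numpy as np
np.set_printoptions(precision=4,suppress=True)
s=robot.get_state();print(s)
for n in("side","top"):
    cv2.imwrite(f"pics/{n}0.png",robot.capture(n)); print(n,robot.get_calibration(n))
print(robot.get_calibration("wrist"))
E
```

```text
{'time_s': 0.0, 'qpos': array([ 1.0812,  0.5765,  0.0249,  1.4379, -0.015 ,  1.129 , -0.0565]), 'qd': array([-0.0006,  0.0003, -0.0012,  0.0009, -0.0012, -0.0005, -0.0006]), 'joint_efforts': array([  0.0002, -76.5735,   2.2509, -28.5957,   0.0153,   0.013 ,
         0.    ]), 'ee_pos': array([ 0.2663, -0.6198,  0.2495]), 'tcp_rot': array([-2.6228,  1.7278,  0.0022]), 'ft_force': array([-0.3715,  0.319 ,  0.2974]), 'ft_torque': array([ 0.0216, -0.0012, -0.0556]), 'width': 0.0855836354244907}
side {'fx': 452.3638353707198, 'fy': 452.3638353707198, 'cx': 273.33094920208356, 'cy': 201.3082322786112, 'distortion': array([-0.0919,  0.    ,  0.    ,  0.    ,  0.    ]), 'world_from_camera': array([[-0.8462,  0.2653, -0.4622, -0.068 ],
       [-0.5329, -0.4358,  0.7254,  1.133 ],
       [-0.009 ,  0.8601,  0.5101,  0.8534],
       [ 0.    ,  0.    ,  0.    ,  1.    ]])}
top {'fx': 447.7970051280922, 'fy': 447.7970051280922, 'cx': 281.37631296474984, 'cy': 210.45936255092124, 'distortion': array([0.0009, 0.    , 0.    , 0.    , 0.    ]), 'world_from_camera': array([[-0.0586,  0.9772, -0.2042,  0.378 ],
       [-0.9983, -0.0566,  0.0158,  0.1069],
       [ 0.0038,  0.2048,  0.9788,  1.2508],
       [ 0.    ,  0.    ,  0.    ,  1.    ]])}
{'fx': 366.32032266182097, 'fy': 366.32032266182097, 'cx': 277.68409345096785, 'cy': 208.53047570099326, 'distortion': array([-0.0533,  0.    ,  0.    ,  0.    ,  0.    ]), 'hand_eye': array([[ 1.    , -0.0003,  0.0006,  0.0009],
       [-0.0002, -0.9634, -0.2681, -0.0681],
       [ 0.0006,  0.2681, -0.9634, -0.1213],
       [ 0.    ,  0.    ,  0.    ,  1.    ]])}
```

View pics/side0.png

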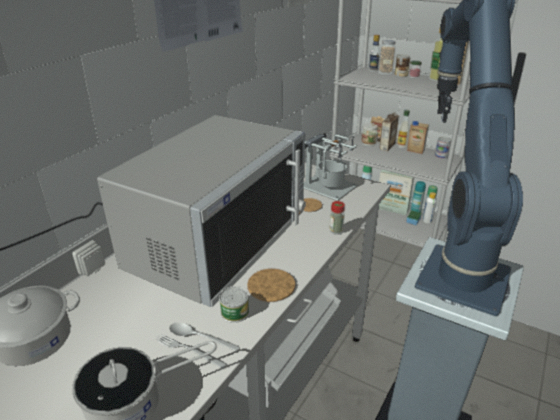

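View pics/top0.png

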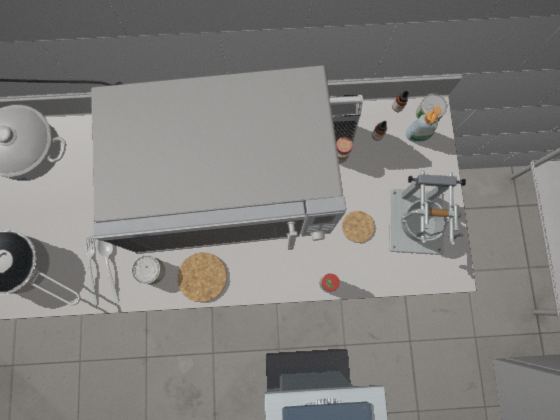

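The side view shows the stand at about (325,165), the large trivet at (271,285), the tin at (235,303) and jar_a at (337,217). In the top view the stand and pail are at about (432,215), the wooden sleeve at (438,212), the large trivet at (203,277), the small one at (359,227) and jar_a at (331,283). Next I'll enlarge the stand.

```bash
cat > h.py <<'E'
from rig import robot
import cv2,numpy as np
np.set_printoptions(precision=4,suppress=True)
def ray(n,u,v):
    c=robot.get_calibration(n)
    if n=="wrist":
        s=robot.get_state();T=np.eye(4);T[:3,:3]=cv2.Rodrigues(s['tcp_rot'])[0];T[:3,3]=s['ee_pos'];W=T@c['hand_eye']
    else: W=c['world_from_camera']
    K=np.array([[c['fx'],0,c['cx']],[0,c['fy'],c['cy']],[0,0,1]])
    p=cv2.undistortPoints(np.array([[[u,v]]],float),K,c['distortion'])[0,0]
    return W[:3,3],W[:3,:3]@np.array([p[0],-p[1],-1])
def at(n,u,v,z):
    o,d=ray(n,u,v); return o+d*(z-o[2])/d[2]
E
python3 - <<'E'
from h import *
a=cv2.imread('pics/top0.png')[165:265,380:480];b=cv2.imread('pics/side0.png')[130:205,290:365]
cv2.imwrite('pics/c1.png',np.hstack([cv2.resize(a,(400,400),interpolation=2),cv2.resize(b,(400,400),interpolation=2)]))
for n,u,v,z in [("top",203,277,.01),("side",271,285,.01),("top",438.5,212.5,.19),("top",331,283,.106),("top",147,270,.058),("top",318,234,.3),("top",291,230,.31)]: print(n,u,v,at(n,u,v,z))
E
```

```text
top 203 277 [0.4632 0.3125 0.01  ]
side 271 285 [0.4576 0.3248 0.01  ]
top 438.5 212.5 [ 0.5724 -0.2897  0.19  ]
top 331 283 [ 0.4227 -0.0258  0.106 ]
top 147 270 [0.4869 0.4519 0.058 ]
top 318 234 [0.5204 0.0161 0.3   ]
top 291 230 [0.5308 0.0738 0.31  ]
```

View pics/c1.png

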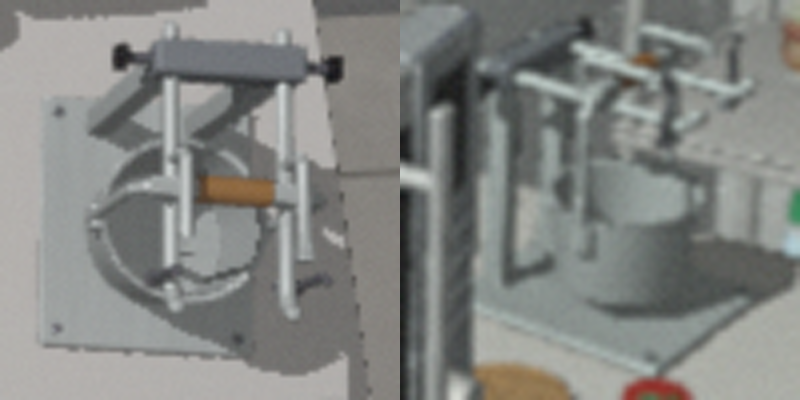

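```bash
python3 - <<'E'
from h import *
s=robot.get_state();R=cv2.Rodrigues(s['tcp_rot'])[0];print(R)
A=at("top",390.75,251.25,.008);B=at("top",390.5,189.25,.008);C=at("top",440.7,254,.008);print(A,B,C)
d=B-A;print("x-axis yaw",np.degrees(np.arctan2(d[1],d[0])));d=A-C;print("y-axis yaw-90",np.degrees(np.arctan2(d[1],d[0]))-90)
L=at("top",430.5,211.75,.186);Q=at("top",448.2,213,.186);d=L-Q;print(L,Q,(L+Q)/2,np.degrees(np.arctan2(d[1],d[0]))-90)
b=at("top",422.5,180,.18)-at("top",423,240,.18);print(np.degrees(np.arctan2(b[1],b[0])))
E
```

```text
[[ 0.3948 -0.9188 -0.0007]
 [-0.9188 -0.3948  0.0014]
 [-0.0016  0.0001 -1.    ]]
[ 0.5039 -0.2104  0.008 ] [ 0.6813 -0.229   0.008 ] [ 0.4882 -0.3484  0.008 ]
x-axis yaw -5.997272880367772
y-axis yaw-90 -6.497458775118574
[ 0.5761 -0.272   0.186 ] [ 0.5705 -0.3145  0.186 ] [ 0.5733 -0.2932  0.186 ] -7.4550837838884405
-6.598282560804931
```

{"fn": "carry_out", "kwargs": {
  "moves": [
    [0,[0.038,0.041,0.012],8],
    [0,[0.076,0.082,0.025],16],
    [0,[0.114,0.122,0.038],24],
    [0,[0.153,0.163,0.05],32],
    [0,[0.191,0.203,0.06],40],
    [0,[0.229,0.244,0.065],48],
    [0,[0.267,0.285,0.07],55],
    [0,[0.306,0.326,0.07],60.2],
    [0,[0.306,0.326,0.07],60.2],
    [0,[0.306,0.326,0.07],60.2]
  ],
  "grip_force": 40
}}

```text
time_s: 1.35
ee_pos: [0.5719, -0.2942, 0.319]
tcp_rot: [3.136, -0.18, -0.004]
ft_force: [0.2, -1.1, 0.1]
width: 0.0854
```

```bash
python3 - <<'E'
from h import *
s=robot.get_state();print(s['time_s'],s['ee_pos'],s['qpos'],s['qd'],cv2.Rodrigues(s['tcp_rot'])[0]);
i=robot.capture("wrist");cv2.imwrite("pics/w1.png",i)
E
```

```text
1.35 [ 0.5719 -0.2942  0.319 ] [ 0.5766  0.4908 -0.2921  1.4105  0.1439  1.2638  0.1585] [ 0.0249 -0.0066  0.0195  0.0014  0.0001 -0.0007  0.0011] [[ 0.9934 -0.1145 -0.0028]
 [-0.1145 -0.9934 -0.0001]
 [-0.0028  0.0004 -1.    ]]
```

View pics/w1.png

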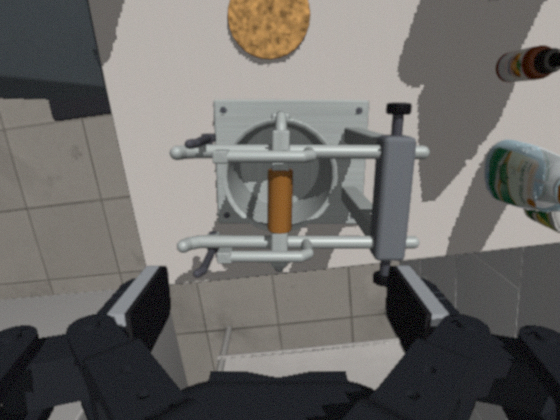

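The wrist view shows the sleeve at (280,202), vertical in the picture. The noses end on the left at u≈220, the keepers are at about u≈205, and the fingers straddle the handle.

```bash
python3 - <<'E'
from h import *
for u,v,z in [(280,202,.187),(281,137,.187),(279,241,.187),(220,155,.2),(224,256,.2),(190,152,.18),(420,152,.18),(195,244,.18),(410,242.5,.18)]:
  print(u,v,at("wrist",u,v,z))
E
```

```text
280 202 [ 0.5735 -0.2936  0.187 ]
281 137 [ 0.5794 -0.2482  0.187 ]
279 241 [ 0.5694 -0.323   0.187 ]
220 155 [ 0.5383 -0.2541  0.2   ]
224 256 [ 0.5299 -0.325   0.2   ]
190 152 [ 0.5139 -0.2516  0.18  ]
420 152 [ 0.6767 -0.2703  0.18  ]
195 244 [ 0.5053 -0.3208  0.18  ]
410 242.5 [ 0.6682 -0.3385  0.18  ]
```

{"fn": "carry_out", "kwargs": {
  "moves": [
    [0,[0.0015,0.0005,-0.03],0],
    [0,[0.0015,0.0005,-0.06],0],
    [0,[0.0015,0.0005,-0.09],0],
    [0,[0.0015,0.0005,-0.115],0],
    [0,[0.0015,0.0005,-0.133],0],
    [0,[0.0015,0.0005,-0.133],0],
    [0,[0.0015,0.0005,-0.133],0]
  ],
  "grip_force": 60
}}

```text
time_s: 2.28
ee_pos: [0.5728, -0.2955, 0.187]
tcp_rot: [3.135, -0.185, -0.003]
ft_force: [0.1, 0.2, 0.0]
width: 0.0859
```

{"fn": "carry_out", "kwargs": {
  "moves": [
    [100,[0,0,0],0],
    [160,[0,0,0],0],
    [200,[0,0,0],0],
    [230,[0,0,0],0],
    [255,[0,0,0],0],
    [255,[0,0,0],0],
    [255,[0,0,0],0],
    [255,[0,0,0],0]
  ],
  "grip_force": 60
}}

```text
time_s: 3.28
ee_pos: [0.573, -0.2955, 0.1873]
tcp_rot: [3.135, -0.185, -0.002]
ft_force: [-0.8, 0.1, 5.7]
width: 0.0162
```

{"fn": "carry_out", "kwargs": {
  "moves": [
    [255,[0,0,0.0005],0],
    [255,[0,0,0.0005],0]
  ]
}}

```text
time_s: 3.52
ee_pos: [0.5728, -0.2954, 0.1873]
tcp_rot: [3.135, -0.185, -0.003]
ft_force: [0.5, 0.5, -0.1]
width: 0.0162
```

{"fn": "carry_out", "kwargs": {
  "moves": [
    [255,[-0.004,0.0005,0],0],
    [255,[-0.008,0.001,0],0],
    [255,[-0.012,0.0014,0],0],
    [255,[-0.016,0.0018,0],0],
    [255,[-0.02,0.0023,0],0],
    [255,[-0.02,0.0023,0],0]
  ]
}}

```text
time_s: 4.28
ee_pos: [0.5519, -0.2931, 0.1873]
tcp_rot: [3.135, -0.185, -0.005]
ft_force: [-1.1, 0.3, 1.8]
width: 0.0163
```

{"fn": "carry_out", "kwargs": {
  "moves": [
    [255,[-0.003,0.0003,0],0],
    [255,[-0.006,0.0007,0],0],
    [255,[-0.009,0.001,0],0],
    [255,[-0.012,0.0014,0],0],
    [255,[-0.012,0.0014,0],0]
  ]
}}

```text
time_s: 4.9
ee_pos: [0.5394, -0.2917, 0.1873]
tcp_rot: [3.135, -0.185, -0.007]
ft_force: [-0.5, 0.9, 1.3]
width: 0.0162
```

{"fn": "carry_out", "kwargs": {
  "moves": [
    [255,[-0.001,0.0001,0],0],
    [255,[-0.002,0.0002,0],0],
    [255,[-0.003,0.0003,0],0],
    [255,[-0.003,0.0003,0],0]
  ]
}}

```text
time_s: 5.4
ee_pos: [0.5363, -0.2914, 0.1873]
tcp_rot: [3.135, -0.185, -0.007]
ft_force: [1.2, -0.3, 1.1]
width: 0.0163
```

{"fn": "carry_out", "kwargs": {
  "moves": [
    [255,[-0.001,0.0001,0],0],
    [255,[-0.002,0.0002,0],0],
    [255,[-0.002,0.0002,0],0]
  ]
}}

```text
time_s: 5.78
ee_pos: [0.5341, -0.2912, 0.1873]
tcp_rot: [3.135, -0.185, -0.007]
ft_force: [-0.5, 0.7, 1.2]
width: 0.016
```

{"fn": "carry_out", "kwargs": {
  "moves": [
    [255,[-0.001,0.0001,0],0],
    [255,[-0.002,0.0002,0],0],
    [255,[-0.002,0.0002,0],0]
  ]
}}

```text
time_s: 6.15
ee_pos: [0.5319, -0.291, 0.1873]
tcp_rot: [3.135, -0.186, -0.008]
ft_force: [0.4, 0.7, 0.7]
width: 0.0163
```

{"fn": "carry_out", "kwargs": {
  "moves": [
    [255,[-0.001,0.0001,0],0],
    [255,[-0.002,0.0002,0],0],
    [255,[-0.002,0.0002,0],0]
  ]
}}

```text
time_s: 6.52
ee_pos: [0.5297, -0.2907, 0.1873]
tcp_rot: [3.135, -0.186, -0.008]
ft_force: [0.9, 0.9, 1.3]
width: 0.0161
```

{"fn": "carry_out", "kwargs": {
  "moves": [
    [255,[-0.001,0.0001,0],0],
    [255,[-0.002,0.0002,0],0],
    [255,[-0.002,0.0002,0],0]
  ]
}}

```text
time_s: 6.9
ee_pos: [0.5279, -0.2905, 0.1874]
tcp_rot: [3.135, -0.186, -0.007]
ft_force: [2.6, -0.3, 0.1]
width: 0.0165
```

Contact has begun at x≈0.528. The stop should be about 7 mm further on.

{"fn": "carry_out", "kwargs": {
  "moves": [
    [255,[-0.001,0.0001,0],0],
    [255,[-0.002,0.0002,0],0],
    [255,[-0.002,0.0002,0],0]
  ]
}}

```text
time_s: 7.28
ee_pos: [0.5259, -0.2903, 0.1874]
tcp_rot: [3.135, -0.186, -0.007]
ft_force: [3.8, -0.2, 0.2]
width: 0.0157
```

{"fn": "carry_out", "kwargs": {
  "moves": [
    [255,[-0.001,0.0001,0],0],
    [255,[-0.002,0.0002,0],0],
    [255,[-0.002,0.0002,0],0]
  ]
}}

```text
time_s: 7.65
ee_pos: [0.5239, -0.2901, 0.1874]
tcp_rot: [3.135, -0.186, -0.007]
ft_force: [3.5, 0.0, -1.5]
width: 0.0163
```

{"fn": "carry_out", "kwargs": {
  "moves": [
    [255,[-0.001,0.0001,0],0],
    [255,[-0.001,0.0001,0],0],
    [255,[-0.001,0.0001,0],0]
  ]
}}

```text
time_s: 8.02
ee_pos: [0.5229, -0.29, 0.1874]
tcp_rot: [3.135, -0.186, -0.007]
ft_force: [3.6, -1.0, -1.0]
width: 0.0162
```

{"fn": "carry_out", "kwargs": {
  "moves": [
    [255,[-0.001,0.0001,0],0],
    [255,[-0.001,0.0001,0],0],
    [255,[-0.001,0.0001,0],0]
  ]
}}

```text
time_s: 8.4
ee_pos: [0.522, -0.2899, 0.1874]
tcp_rot: [3.135, -0.186, -0.007]
ft_force: [4.6, -1.0, -1.8]
width: 0.0161
```

{"fn": "carry_out", "kwargs": {
  "moves": [
    [255,[-0.0008,0.0001,0],0],
    [255,[-0.0008,0.0001,0],0]
  ]
}}

```text
time_s: 8.65
ee_pos: [0.5213, -0.2898, 0.1874]
tcp_rot: [3.135, -0.185, -0.006]
ft_force: [5.6, -0.0, -2.4]
width: 0.0159
```

{"fn": "carry_out", "kwargs": {
  "moves": [
    [255,[-0.0006,0.0001,0],0],
    [255,[-0.0006,0.0001,0],0]
  ]
}}

```text
time_s: 8.9
ee_pos: [0.5209, -0.2897, 0.1874]
tcp_rot: [3.135, -0.185, -0.006]
ft_force: [4.9, -0.6, -1.7]
width: 0.0162
```

{"fn": "carry_out", "kwargs": {
  "moves": [
    [255,[-0.0007,0.0001,0],0],
    [255,[-0.0007,0.0001,0],0]
  ]
}}

```text
time_s: 9.15
ee_pos: [0.5204, -0.2896, 0.1874]
tcp_rot: [3.135, -0.185, -0.005]
ft_force: [5.9, -0.4, -1.2]
width: 0.0159
```

{"fn": "carry_out", "kwargs": {
  "moves": [
    [255,[-0.0008,0.0001,0],0],
    [255,[-0.0008,0.0001,0],0]
  ]
}}

```text
time_s: 9.4
ee_pos: [0.5201, -0.2896, 0.1875]
tcp_rot: [3.135, -0.185, -0.003]
ft_force: [6.5, -1.2, -2.6]
width: 0.0164
```

{"fn": "carry_out", "kwargs": {
  "moves": [
    [255,[-0.001,0.0001,0],0],
    [255,[-0.001,0.0001,0],0]
  ]
}}

```text
time_s: 9.65
ee_pos: [0.5198, -0.2895, 0.1876]
tcp_rot: [3.135, -0.184, -0.001]
ft_force: [6.3, -1.3, -2.5]
width: 0.016
```

```bash
python3 - <<'E'
from h import *
i=robot.capture("wrist");b=robot.capture("top")[165:265,380:480];s=robot.get_state();print(s['ft_force'],s['ft_torque'],s['ee_pos'])
cv2.imwrite("pics/w2.png",np.hstack([i,cv2.resize(b,(240,420),interpolation=2)]))
E
```

```text
[ 6.9034 -0.8621 -2.6047] [-0.2053 -1.4724  0.073 ] [ 0.5199 -0.2895  0.1877]
```

View pics/w2.png

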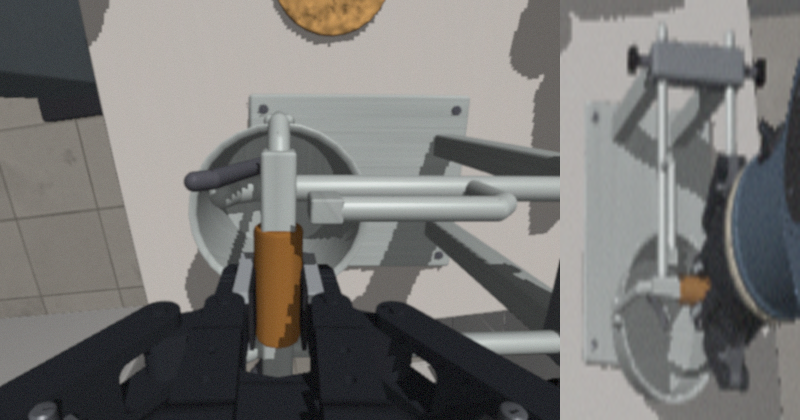

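The view shows the handle bar (right edge u≈296) forward of the nose tip (u≈311), with the keeper leaning forward. The handle meets firm resistance, so this is the stop. Now I'll rise while holding forward.

{"fn": "carry_out", "kwargs": {
  "moves": [
    [255,[-0.0014,0.0001,0.0005],0],
    [255,[-0.0014,0.0001,0.003],0],
    [255,[-0.0014,0.0001,0.006],0],
    [255,[-0.0014,0.0001,0.009],0],
    [255,[-0.0014,0.0001,0.012],0]
  ]
}}

```text
time_s: 10.38
ee_pos: [0.518, -0.2894, 0.1996]
tcp_rot: [3.135, -0.185, -0.002]
ft_force: [3.1, -0.1, -2.7]
width: 0.0162
```

{"fn": "carry_out", "kwargs": {
  "moves": [
    [255,[-0.0012,0.0001,0.004],0],
    [255,[-0.0018,0.0002,0.008],0],
    [255,[-0.0018,0.0002,0.012],0]
  ]
}}

```text
time_s: 10.75
ee_pos: [0.5159, -0.2892, 0.2119]
tcp_rot: [3.135, -0.185, -0.003]
ft_force: [1.9, -0.3, -4.1]
width: 0.0157
```

{"fn": "carry_out", "kwargs": {
  "moves": [
    [255,[0,0,0.004],0],
    [255,[0,0,0.008],0],
    [255,[0,0,0.013],0],
    [255,[0,0,0.018],0],
    [255,[0,0,0.023],0],
    [255,[0,0,0.0275],0],
    [255,[0,0,0.0275],0]
  ]
}}

```text
time_s: 11.62
ee_pos: [0.516, -0.2893, 0.2397]
tcp_rot: [3.135, -0.185, -0.002]
ft_force: [-1.1, -0.5, -1.8]
width: 0.016
```

{"fn": "carry_out", "kwargs": {
  "moves": [
    [255,[-0.006,0.0007,0],0],
    [255,[-0.018,0.002,0],0],
    [255,[-0.032,0.0036,0],0],
    [255,[-0.046,0.0052,0],0],
    [255,[-0.06,0.0068,0],0],
    [255,[-0.074,0.0084,0],0],
    [255,[-0.086,0.0098,0],0],
    [255,[-0.096,0.011,0],0],
    [255,[-0.102,0.0116,0],0],
    [255,[-0.102,0.0116,0],0]
  ]
}}

```text
time_s: 12.88
ee_pos: [0.4138, -0.2777, 0.2398]
tcp_rot: [3.135, -0.185, -0.002]
ft_force: [0.1, 0.2, -2.8]
width: 0.0159
```

```bash
python3 - <<'E'
from h import *
s=robot.get_state();print(s['ee_pos'],s['ft_force'],s['qpos'])
import numpy as np
for n,(u,v) in (("top",(203,277)),("side",(271,285))):
    i=cv2.imread(f'pics/{n}0.png');h=cv2.cvtColor(i,cv2.COLOR_BGR2HSV)
    m=((h[...,0]<22)&(h[...,1]>90)&(h[...,2]>60)).astype(np.uint8)
    m=cv2.morphologyEx(m,cv2.MORPH_CLOSE,np.ones((5,5)))
    c=[x for x in cv2.findContours(m,0,1)[0] if cv2.pointPolygonTest(x,(u,v),False)>0][0]
    P=np.array([at(n,*p[0],.01)[:2] for p in c]);r=cv2.minEnclosingCircle(P.astype(np.float32));print(n,len(c),r,P.min(0),P.max(0))
b=cv2.imread('pics/top0.png')[235:315,130:250];a=robot.capture("side")
cv2.imwrite('pics/c2.png',np.hstack([cv2.resize(a,(480,360)),cv2.resize(b,(320,360),interpolation=2)]))
E
```

```text
[ 0.4138 -0.2777  0.2398] [ 0.1348  0.1899 -2.8038] [ 0.7228  0.3359 -0.306   1.9009  0.1272  0.924   0.2378]
top 138 ((0.46462804079055786, 0.31607717275619507), 0.06619556248188019) [0.3986 0.2517] [0.5295 0.381 ]
side 113 ((0.4587668776512146, 0.322081983089447), 0.06815630942583084) [0.3934 0.255 ] [0.5249 0.3877]
```

View pics/c2.png

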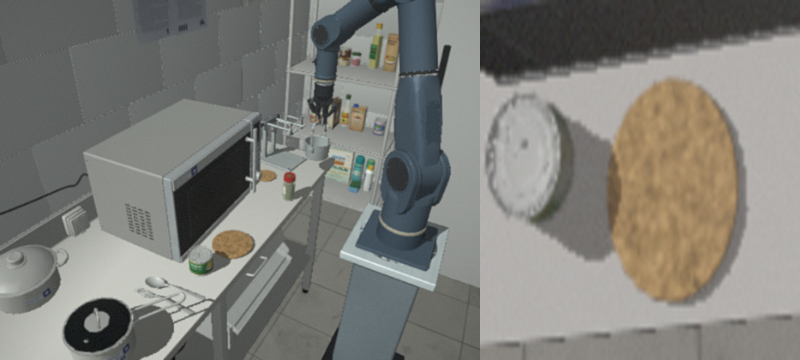

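The top and side fits put the trivet at about (0.462, 0.319). The side view shows the pail hanging free and level, so I'll rise and carry it round in front of the door handle.

{"fn": "carry_out", "kwargs": {
  "moves": [
    [255,[0,0,0.01],0],
    [255,[0,0.003,0.025],0],
    [255,[0,0.01,0.042],0],
    [255,[0,0.025,0.057],0],
    [255,[0.002,0.045,0.066],0],
    [255,[0.005,0.07,0.07],0],
    [255,[0.009,0.097,0.07],0],
    [255,[0.013,0.127,0.07],0],
    [255,[0.015,0.157,0.07],0],
    [255,[0.016,0.187,0.07],0]
  ]
}}

```text
time_s: 14.18
ee_pos: [0.43, -0.0884, 0.3101]
tcp_rot: [3.135, -0.183, -0.002]
ft_force: [-0.8, -0.2, -2.4]
width: 0.0161
```

{"fn": "carry_out", "kwargs": {
  "moves": [
    [255,[0,0.03,0],0],
    [255,[0,0.06,0],0],
    [255,[0,0.09,0],0],
    [255,[0,0.12,0],0],
    [255,[-0.001,0.15,0],0],
    [255,[-0.002,0.18,0],0],
    [255,[-0.002,0.205,0],0],
    [255,[-0.002,0.225,0],0],
    [255,[-0.002,0.235,0],0]
  ]
}}

```text
time_s: 15.3
ee_pos: [0.4271, 0.1485, 0.3104]
tcp_rot: [3.135, -0.179, -0.002]
ft_force: [-0.0, 0.1, -3.1]
width: 0.0163
```

{"fn": "carry_out", "kwargs": {
  "moves": [
    [255,[0.003,0.02,0],0],
    [255,[0.009,0.04,0],0],
    [255,[0.013,0.055,0],0],
    [255,[0.015,0.06,0],0],
    [255,[0.015,0.06,0],0],
    [255,[0.015,0.06,0],0]
  ]
}}

```text
time_s: 16.05
ee_pos: [0.442, 0.2077, 0.3103]
tcp_rot: [3.135, -0.18, -0.002]
ft_force: [-0.4, -0.7, -3.2]
width: 0.0159
```

```bash
python3 - <<'E'
from h import *
s=robot.get_state();print(s['ee_pos'],s['ft_force'],s['qpos'])
cv2.imwrite("pics/w3.png",robot.capture("wrist"))
E
```

```text
[0.442  0.2077 0.3103] [-0.3605 -0.7432 -3.2288] [-0.0742  0.2814 -0.6037  1.8028  0.1774  1.1136 -0.8534]
```

View pics/w3.png

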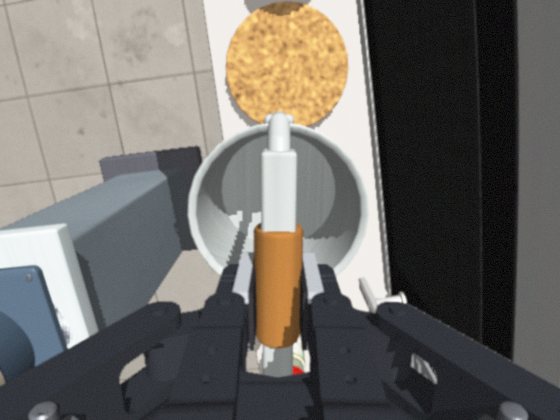

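```bash
python3 - <<'E'
from h import *
P=np.array([at("wrist",u,v,.01)[:2] for u,v in [(226,66),(348,65),(330,24),(240,28),(240,103),(335,103),(250,15),(345,80)]])
c=cv2.minEnclosingCircle(P.astype(np.float32));print(c)
A=np.c_[2*P,np.ones(len(P))];x=np.linalg.lstsq(A,(P**2).sum(1),rcond=None)[0];print(x[:2],np.sqrt(x[2]+x[:2]@x[:2]))
P=np.array([at("wrist",u,v,.2203)[:2] for u,v in [(189,200),(368,205),(205,160),(345,150),(225,137),(213,257),(200,240),(355,240)]])
A=np.c_[2*P,np.ones(len(P))];x=np.linalg.lstsq(A,(P**2).sum(1),rcond=None)[0];print(x[:2],np.sqrt(x[2]+x[:2]@x[:2]))
E
```

```text
((0.46500372886657715, 0.3161804676055908), 0.06639184802770615)
[0.4647 0.3143] 0.0650941140012382
[0.4439 0.2161] 0.052208497238885945
```

{"fn": "carry_out", "kwargs": {
  "moves": [
    [255,[0.003,0.015,0],0],
    [255,[0.009,0.04,-0.005],0],
    [255,[0.014,0.068,-0.015],0],
    [255,[0.018,0.09,-0.03],0],
    [255,[0.0205,0.103,-0.05],0],
    [255,[0.0205,0.107,-0.075],0],
    [255,[0.0205,0.107,-0.098],0],
    [255,[0.0205,0.107,-0.115],0],
    [255,[0.0205,0.107,-0.125],0],
    [255,[0.0205,0.107,-0.125],0]
  ]
}}

```text
time_s: 17.35
ee_pos: [0.4624, 0.3145, 0.1849]
tcp_rot: [3.134, -0.181, -0.003]
ft_force: [0.1, 0.3, -2.1]
width: 0.0162
```

```bash
python3 - <<'E'
from h import *
s=robot.get_state();print(s['ee_pos'],s['ft_force'])
a=robot.capture("side")[230:330,190:310];b=robot.capture("top")[235:315,140:260];w=robot.capture("wrist")
cv2.imwrite("pics/c3.png",np.vstack([np.hstack([cv2.resize(a,(400,333),interpolation=2),cv2.resize(b,(400,333),interpolation=2)]),cv2.resize(w[0:340],(800,486))[:260]]))
E
```

```text
[0.4624 0.3145 0.1849] [ 0.1082  0.2976 -2.1089]
```

View pics/c3.png

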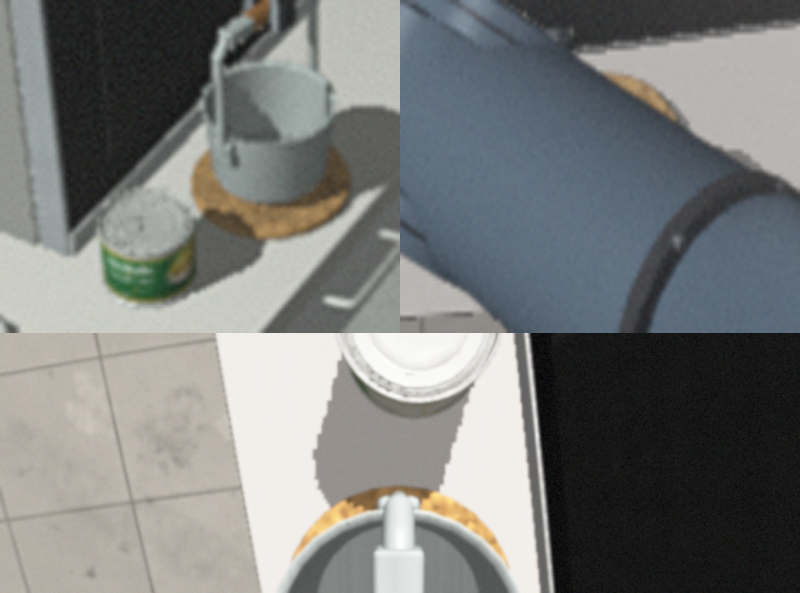

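The pail hangs upright over the trivet. In the side crop the pail is centred at u≈268 and the trivet at u≈271, a difference of 2–3 mm. Next is a slow touch-down.

{"fn": "carry_out", "kwargs": {
  "moves": [
    [255,[0,0,-0.003],0],
    [255,[0,0,-0.006],0],
    [255,[0,0,-0.008],0],
    [255,[0,0,-0.0095],0],
    [255,[0,0,-0.0105],0],
    [255,[0,0,-0.0105],0]
  ]
}}

```text
time_s: 18.25
ee_pos: [0.4629, 0.3151, 0.1755]
tcp_rot: [3.135, -0.181, -0.0]
ft_force: [-0.3, -0.1, -1.9]
width: 0.016
```

{"fn": "carry_out", "kwargs": {
  "moves": [
    [255,[0,0,-0.0005],0],
    [255,[0,0,-0.001],0],
    [255,[0,0,-0.0015],0],
    [255,[0,0,-0.0015],0]
  ]
}}

```text
time_s: 18.75
ee_pos: [0.4628, 0.315, 0.174]
tcp_rot: [3.135, -0.181, -0.0]
ft_force: [-0.2, -0.5, -3.1]
width: 0.0161
```

{"fn": "carry_out", "kwargs": {
  "moves": [
    [255,[0,0,-0.0005],0],
    [255,[0,0,-0.001],0],
    [255,[0,0,-0.001],0]
  ]
}}

```text
time_s: 19.12
ee_pos: [0.4628, 0.315, 0.1729]
tcp_rot: [3.135, -0.181, -0.0]
ft_force: [-0.3, 0.4, -4.0]
width: 0.0162
```

{"fn": "carry_out", "kwargs": {
  "moves": [
    [255,[0,0,-0.0005],0],
    [255,[0,0,-0.001],0],
    [255,[0,0,-0.001],0]
  ]
}}

```text
time_s: 19.5
ee_pos: [0.4628, 0.315, 0.1719]
tcp_rot: [3.135, -0.181, -0.001]
ft_force: [-0.4, 1.6, -2.1]
width: 0.0162
```

{"fn": "carry_out", "kwargs": {
  "moves": [
    [255,[0,0,-0.0005],0],
    [255,[0,0,-0.001],0],
    [255,[0,0,-0.001],0]
  ]
}}

```text
time_s: 19.88
ee_pos: [0.4632, 0.3149, 0.1714]
tcp_rot: [3.135, -0.181, 0.001]
ft_force: [0.8, -2.2, 5.1]
width: 0.0163
```

Contact at z=0.1714, where I expected it. Now I'll release partway, since the microwave is close behind.

{"fn": "carry_out", "kwargs": {
  "moves": [
    [255,[0,0,0],0],
    [200,[0,0,0],0],
    [175,[0,0,0],0],
    [150,[0,0,0],0],
    [120,[0,0,0],0],
    [120,[0,0,0],0]
  ],
  "grip_force": 20
}}

```text
time_s: 20.62
ee_pos: [0.4632, 0.315, 0.1714]
tcp_rot: [3.135, -0.181, 0.001]
ft_force: [0.0, -0.6, 0.4]
width: 0.0451
```

{"fn": "carry_out", "kwargs": {
  "moves": [
    [120,[0,0,0.01],0],
    [120,[0,0,0.03],0],
    [120,[0,0,0.06],0],
    [120,[0,0,0.095],0],
    [120,[0,0,0.13],0],
    [120,[0,0,0.16],0],
    [120,[0,0,0.175],0],
    [120,[-0.01,-0.04,0.18],0],
    [120,[-0.01,-0.09,0.19],0],
    [120,[-0.01,-0.11,0.19],0]
  ]
}}

```text
time_s: 21.88
ee_pos: [0.4533, 0.2022, 0.3618]
tcp_rot: [3.134, -0.185, 0.002]
ft_force: [-0.2, 0.2, -1.7]
width: 0.0455
```

```bash
python3 - <<'E'
from h import *
s=robot.get_state();print(s['time_s'],s['ee_pos'],s['ft_force'])
a=robot.capture("side")[130:330,190:380];w=robot.capture("wrist")
cv2.imwrite("pics/c4.png",np.hstack([cv2.resize(a,(380,400),interpolation=2),cv2.resize(w,(420,315)) if 0 else cv2.copyMakeBorder(cv2.resize(w,(420,315)),0,85,0,0,0)]))
cv2.imwrite("pics/w4.png",w)
E
```

```text
21.875 [0.4533 0.2022 0.3618] [-0.2308  0.1807 -1.7033]
```

View pics/c4.png

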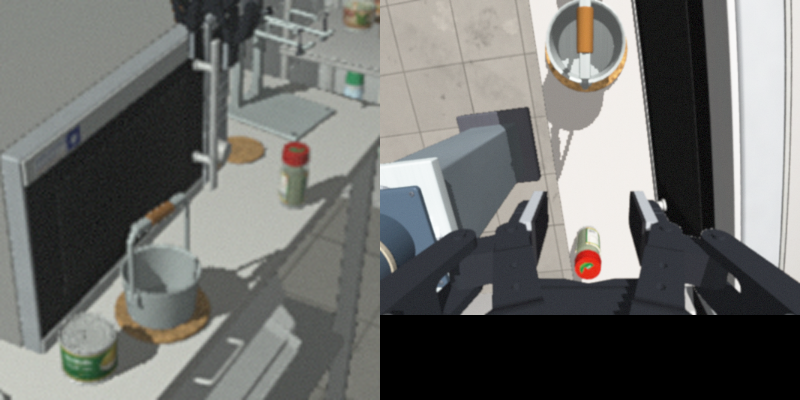

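The pail stands upright on the trivet, centred to within about 2 px in the side crop (pail u≈161, trivet u≈163), and jar_a and the tin are undisturbed. I'll check from the top once before handing in.

```bash
python3 - <<'E'
from h import *
i=robot.capture("top")
cv2.imwrite("pics/t5.png",cv2.resize(i[235:315,130:250],(780,520),interpolation=2))
E
```

```text
(no output)
```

View pics/t5.png

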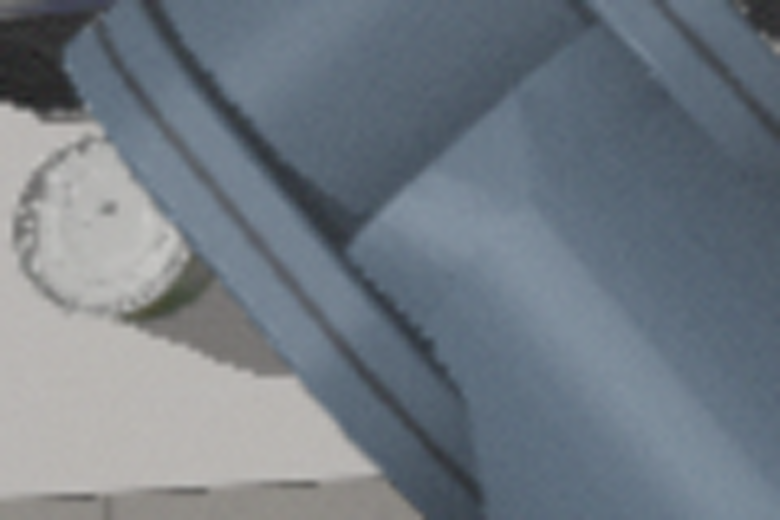

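The arm hides the pail from the top camera. The side view and the wrist fits agree well enough to hand in.

```bash
python3 -c "
from rig import robot
print(robot.hand_in())"
```

```text
the job is handed in; nothing more can be done
None
```

The pail now stands upright on the large cork trivet, and I handed the job in at about 22 s of the 64 s allowed.

- **Opening the keepers:** I gripped the sleeve and drew the handle forward until the keepers gave, about 45 mm out. I went on to the firm stop at about 53 mm. Readings stayed below about 7 N.
- **Lifting out and carrying:** I raised the handle 52 mm while holding it forward. The pail then came 102 mm forward before rising further and going round in front of the door handle.
- **Setting down:** It was lowered in 1 mm steps, and the last step read about 5 N on touching the cork. I then opened the fingers partway and withdrew.

**Last checks:**
- **Pail:** the side picture shows it upright and centred to within a few millimetres.
- **Jars and tin:** jar_a and the tin look untouched. I did not look at jar_b again, though the arm never went near it.
- **Top view:** this check failed because the arm hid the pail.
- **Trivet position:** the side camera put the trivet centre about 8 mm from where the top and wrist cameras did. I aimed close to the latter two.

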